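Press the bushes home in the link arms and pack them

TASK

Using the arbor press, push the bronze bush fully home in every black link arm lying on the bench top (not the stock in the blue crate): slide each link over the work plate until its bush sits right under the ram tip, then pull the lever down. Lay the finished links flat, side by side, on the floor of the plywood box, shut the lid and turn the turnbutton square across it. Leave the other things on the bench alone.

Things in the scene. Friction and masses are not known exactly. Their poses are not given: they have to be found in the camera images.
- press: Bench arbor press, green casting, fixed. Origin on the bench under the ram axis; x from its open front back to the column, y to its left, z up. Column 85 to 150 mm behind the ram axis. Head 52 mm wide (y), from 39 mm before the axis back to the column, 150 to 245 mm above the bench; ram bar up to 310 mm. Left side (+y) free for a link to stick out; hand lever on the right (-y)
- plate (a point): Centre of the top of the press's fixed bright steel work plate, on the ram axis: 130 (press x) by 200 (press y) mm, top 50 mm above the bench
- ram_tip (a point): Centre of the flat lower end of the press ram's round tip, 14 mm across and 25 mm long. At rest 100 mm above the bench (50 mm above the work plate). It only moves straight down and up, driven by the lever: 40 mm per radian of lever
- lever (a joint): Press lever (rad): 0 = at rest, up; grows to 0.95 as its ball is pushed down. Ram travel = 0.040 m x this. A spring lifts lever and ram back to 0 when let go; at the ball about 3 N starts it, about 10 N moves a bush. With a link on the work plate the tip meets the bush at about 0.5; at about 0.7 the bush is home and the lever stops hard
- lever_ball (a point): Centre of the black ball, 36 mm across, on the lever's end, 170 mm from the pivot, which lies 20 mm behind, 85 mm right of and 198 mm above the press's origin; at rest 25 degrees above the pivot's level, towards the press's front. It swings down in the upright plane of the press's x and z
- box: Plywood transit box, fixed to the bench, 200 (x) by 280 (y) by 62 mm high outside, walls and floor 6 mm. Origin at the centre of its underside; lid hinged along the +x wall; the turnbutton stands on a wooden block outside the middle of the -x wall. Inside 188 by 268 mm: three links fit side by side, each along the box's x
- lid (a joint): Box lid (rad): 0 = shut, 1.6 to 1.75 at the start = standing open, just past upright. Plywood, 200 by 280 mm, 6 mm thick; its stiff hinge holds it at any angle (2 to 4 N at the free edge moves it)
- lid_edge (a point): Middle of the lid's free edge (280 mm long, along the box's y), mid-thickness, 200 mm from the hinge line, which runs along the top of the box's +x wall, 62.5 mm above the bench
- turnbutton (a joint): Turnbutton (rad): 0 = steel bar along the lid's edge, clear of the lid (starts at 0 to 0.22); 1.57 = square across the edge, holding the lid down; end stop 1.62. Grows anticlockwise seen from above: the bar's end towards the box's -y swings in over the lid. About 1 N at its end turns it; it stays where left. While across it blocks the lid
- turnbutton_pivot (a point): Centre of the turnbutton bar, on its vertical axis: bar 76 mm long, 15 mm wide, 12 mm thick, underside 71 mm above the bench, 2.5 mm over the top of the shut lid; 18 mm outside the shut lid's edge
- link1: Black forged link arm 1 (may be absent), 163 mm long, about 0.4 kg. Origin on the underside, under the big eye's centre; z up, x along the arm to the small eye. Big eye 46 mm across, 30 mm high, upright bore 26 mm across; small eye 30 mm across, 26 mm high, 125 mm along x; straight shank between, 20 mm wide, 22 mm high. Balance point about 50 mm along x
- bush1 (a joint): Bronze bush in the big eye of link 1 (m): 0 = only started, its top level with the top of the eye; 0.008 = pressed home, its top 8 mm down. It stays where it is pushed; moving it takes about 20 N. The 14 mm ram tip fits in the 26 mm bore, the fingers do not
- link2: Black forged link arm 2 (may be absent), 163 mm long, about 0.4 kg. Origin on the underside, under the big eye's centre; z up, x along the arm to the small eye. Big eye 46 mm across, 30 mm high, upright bore 26 mm across; small eye 30 mm across, 26 mm high, 125 mm along x; straight shank between, 20 mm wide, 22 mm high. Balance point about 50 mm along x
- bush2 (a joint): Bronze bush in the big eye of link 2 (m): 0 = only started, its top level with the top of the eye; 0.008 = pressed home, its top 8 mm down. It stays where it is pushed; moving it takes about 20 N. The 14 mm ram tip fits in the 26 mm bore, the fingers do not
- link3: Black forged link arm 3 (may be absent), 163 mm long, about 0.4 kg. Origin on the underside, under the big eye's centre; z up, x along the arm to the small eye. Big eye 46 mm across, 30 mm high, upright bore 26 mm across; small eye 30 mm across, 26 mm high, 125 mm along x; straight shank between, 20 mm wide, 22 mm high. Balance point about 50 mm along x
- bush3 (a joint): Bronze bush in the big eye of link 3 (m): 0 = only started, its top level with the top of the eye; 0.008 = pressed home, its top 8 mm down. It stays where it is pushed; moving it takes about 20 N. The 14 mm ram tip fits in the 26 mm bore, the fingers do not
- screwdriver: loose screwdriver with a red handle (not part of the job)
- tape: loose roll of tape, 100 mm across, 45 mm high (not part of the job)
- wrench: loose steel wrench (not part of the job)
- grease: loose grey grease can, 72 mm across, 75 mm high (not part of the job)
- cup: loose steel cup, 76 mm across, 85 mm high (not part of the job)
- flange: loose aluminium two-ear flange, 100 mm long, 14 mm high (not part of the job)
There are look-alikes about, which are no part of the job. Leave any orange look-alike of the link1 alone.

How it is judged (in metres and radians):
On the way, in this order (a step that is already met when the one before it is completed fails the run):
1. the bush of every link present is pressed home (value of joint each of bush1, bush2, bush3 above 0.0065 m), for 0.2 s.
2. every link lies flat on the floor of the box (x of link1 in the frame of box between -0.094 and 0.094 m and y of link1 in the frame of box between -0.134 and 0.134 m and z of each of link1, link2, link3 in the frame of box below 0.016 m and angle between each of link1, link2, link3's own z axis and vertical below 0.12 rad and x of link2 in the frame of box between -0.094 and 0.094 m and y of link2 in the frame of box between -0.134 and 0.134 m and x of link3 in the frame of box between -0.094 and 0.094 m and y of link3 in the frame of box between -0.134 and 0.134 m and linear speed of each of link1, link2, link3 below 0.02 m/s), for 0.2 s.
3. the lid is shut (value of joint lid below 0.04 rad), for 0.2 s.
At the end, for the whole second after the job is handed in: Every link present lies flat on the floor of the box (origin inside the walls, less than 16 mm above the box's underside, tilted less than 0.12 rad, at rest) with its bush at least 6.5 mm down; the lid is within 0.04 rad of shut; the turnbutton is at 1.3 rad or more, across the lid (all of step 1 and all of step 2 and value of joint lid below 0.04 rad and value of joint turnbutton above 1.3 rad); the robot touches nothing.
It fails at once if another thing on the bench is moved by more than 40 mm (distance of any of screwdriver, tape, wrench, grease, cup, flange from where it was at the start of the episode above 0.04 m).
Of link1, link2, link3 only 2 to 3 are there at a start; the rules pass over those that are not, and their reading is None.
At some moment in a run one of link1, link2, link3 may be knocked a few centimetres aside while the robot is not near it.
Once in a run the grip may slacken for a moment while it holds something.
It also fails if it takes over 210 s, if anything falls off the work surface, if the arm or the gripper's body presses on something with over 40 N, if the wrist force passes 120 N, or if a joint passes its speed limit or range.

ROBOT

A 6-joint arm with a two-finger parallel gripper is mounted at the origin on the work surface. World frame = base frame: x ahead of the robot, y to its left, z up, the work surface at z = 0. Lengths are in m, angles in degrees, forces in N, time in s.
With the tool pointing down it reaches from about 0.35 to 0.875 m from the base axis. Payload 4.2 kg.
Tool frame: the origin (TCP) lies on the centre line of the jaws, within the pads' length; the fingertips stand r.tip_extent ahead of it and the grasp point (between the pads) lies 11 mm behind it (r.tip_extent is the distance from the TCP to the fingertips, in m); z points along the fingers, y is the line along which they close (so a half turn about z gives the same grasp; the last joint's range is limited). The gripper opens to 87 mm and grips with 3 to 60 N. Pads are 19 mm wide; open, the fingers measure 117 mm over their backs; the gripper's body (75 mm by 190 mm) begins 51 mm behind the grasp point.
Start: joints at [-48.495, 22.042, 0.453, 0, -68.411, -14.817], TCP at [0.281, -0.558, 0.231] pointing down, gripper open.
Joint ranges: [-179.83, 179.83], [-69.29, 118.12], [-61.27, 80.66], [-181.25, 117.63], [-171.15, -9.14], [-177.46, 177.46]. Speed limits (degrees/s): [159.86, 159.86, 180, 180, 180, 180].

INTERFACE

Orientations are given as a 3x3 rotation matrix whose columns are the frame's x, y, z axes.
In Python, from station import r gives the robot as it stands.
- The arm moves only by the shell command python3 -m jog 'ROWS'. ROWS is text: rows parted by semicolons, each of 5 numbers parted by spaces: the opening, from 0 (shut) to 1 (fully open), then the shift along the world's x, y, z in mm, then the turn about the world's z in degrees. In form: hand dx dy dz roll; .... A call has 1 to 5 rows; each row shifts and turns the commanded pose from where the row before left it; what a row does not reach is not made up. A row lasts 1/8 s, in which the tool goes at most 62.5 mm and 10.7 degrees, less where a joint would pass 70% of its speed; a pose out of reach is approached as far as the arm can. A call is refused whole if a number of a shift passes 62.5 or a number of a turn 10.7, either way. A call with a gripper value outside its range is refused whole. The fingers move at their own pace and stop on an object; the grip force is fixed at half the most. Time passes only in rows, so rows that do not move let the fingers close. It gives the time, the measured TCP pose, the force, the opening and the grip force at its end, in the units of the state.
- r.sense(): the state, without advancing time (a new reading comes with each control period).
- r.capture(name): name is "scene" or "top"; returns a dict with "pixels" (384x512x3 uint8, red, green, blue), "fovy" (degrees; the focal length in pixels is half the picture's height over the tangent of half this angle, whatever the lens; pixels are square), "cx", "cy" (the principal point, pixels), "k1" (the pictures are not rectified: a ray, as slopes to the right and down, at radius r is drawn at 1 + k1 r^2 times it, then the intrinsics apply), "origin" and "orientation" of the camera in the world. Camera axes: x right, y down, z forward; pixel columns grow to the right and rows downward; lengths in m; the calibration is good to about 2 mm. A picture is of the moment at which its call begins. There is no depth.
- r.finish_job(): hands the job in; it is judged then, once.
The state is a dict: "time_s": time; "joints": joint angles; "joint_velocities": joint speeds; "effort": joint torques, N m; "tcp_pos": TCP position; "ee_rot": TCP orientation; "wrist_force": force on the tool from outside, world axes, zero at the start; "moment": the same for the moment, N m; "gripper_width": opening from 0.0 (shut) to 1.0 (fully open); "gripper_force": force on a finger pad.
Only numpy, scipy, OpenCV 4.12 (cv2) and the standard library are available. Lean on these libraries where they do the work, as an engineer would, in place of code of your own. Each camera call takes 0.05 s, during which the arm holds its last target. There are 200 camera calls.

## Working session

There is one attempt and no reset: what is moved stays moved. The work goes in short steps, Python scripts to look and compute and a shell command to move; the robot and the scene stay as the last step left them, time stands still between calls to the robot, and variables do not carry over. Pictures are saved under pics/ and viewed, at most 14 in all, crops included, and the job is handed in when it is done.

```bash
ls; mkdir -p pics
cat > h.py <<'E'
import numpy as np, cv2
from station import r
def cap(n):
    c=r.capture(n); c['f']=c['pixels'].shape[0]/2/np.tan(np.radians(c['fovy'])/2); return c
def K(c): return np.array([[c['f'],0,c['cx']],[0,c['f'],c['cy']],[0,0,1.]])
def rays(c,uv):
    uv=np.asarray(uv,float).reshape(-1,1,2)
    p=cv2.undistortPoints(uv,K(c),np.array([c['k1'],0,0,0,0.])).reshape(-1,2)
    return np.c_[p,np.ones(len(p))]@np.asarray(c['orientation']).T
def plane(c,uv,z):
    d=rays(c,uv);o=np.asarray(c['origin']);return o+d*((z-o[2])/d[:,2:])
def proj(c,P):
    P=(np.asarray(P,float).reshape(-1,3)-c['origin'])@np.asarray(c['orientation'])
    return cv2.projectPoints(P,np.zeros(3),np.zeros(3),K(c),np.array([c['k1'],0,0,0,0.]))[0].reshape(-1,2)
def tri(c1,p1,c2,p2):
    A=[];b=[]
    for c,p in((c1,p1),(c2,p2)):
        d=rays(c,p)[0];d/=np.linalg.norm(d);M=np.eye(3)-np.outer(d,d);A.append(M);b.append(M@c['origin'])
    return np.linalg.lstsq(np.vstack(A),np.hstack(b),rcond=None)[0]
def save(c,n,box=None,s=1):
    im=c['pixels'][:,:,::-1]
    if box: u0,v0,u1,v1=box; im=im[v0:v1,u0:u1]
    cv2.imwrite('pics/'+n,cv2.resize(im,None,fx=s,fy=s,interpolation=cv2.INTER_CUBIC))
E
python3 - <<'E'
from h import *
for n in('scene','top'):
    c=cap(n);save(c,n+'0.png',s=1.56);print(n,c['origin'],np.round(c['orientation'],3).tolist(),c['f'],c['cx'],c['cy'],c['k1'])
print(r.tip_extent,r.sense())
E
```

```text
pics
scene [0.92045825 0.70665468 1.36458236] [[-0.867, 0.407, -0.289], [0.499, 0.701, -0.51], [-0.005, -0.586, -0.81]] 438.5876799083268 252.93207783103992 189.9592713424049 0.028358478726161717
top [ 0.39372143 -0.04373446  1.34783014] [[0.013, -0.996, 0.087], [-1.0, -0.012, 0.019], [-0.018, -0.088, -0.996]] 427.808126615655 259.62835972160474 188.94230394643097 0.024604000793768798
0.008 {'time_s': 0.1, 'joints': array([-4.84956464e+01,  2.20876624e+01,  3.86791627e-01, -2.62688926e-02,
       -6.84119729e+01, -1.48163797e+01]), 'joint_velocities': array([ 0.01857456, -0.05787317,  0.15613999,  0.10413858, -0.0906197 ,
        0.12238956]), 'effort': array([ 5.94296798e-04, -3.91690207e+01,  1.87934750e+01,  4.23182979e+00,
        1.34891242e-02, -6.67323161e-05]), 'tcp_pos': array([ 0.28048309, -0.55793103,  0.22954717]), 'ee_rot': array([[-8.93541572e-01, -4.48979385e-01, -9.85841555e-04],
       [-4.48980458e-01,  8.93539848e-01,  1.75744750e-03],
       [ 9.18310143e-05,  2.01297600e-03, -9.99997970e-01]]), 'wrist_force': array([-0.08239768, -0.68771053, -0.75323377]), 'moment': array([ 0.01308191, -0.0267875 ,  0.06214191]), 'gripper_force': 0.0, 'gripper_width': 0.9976485531993594}
```

View pics/scene0.png

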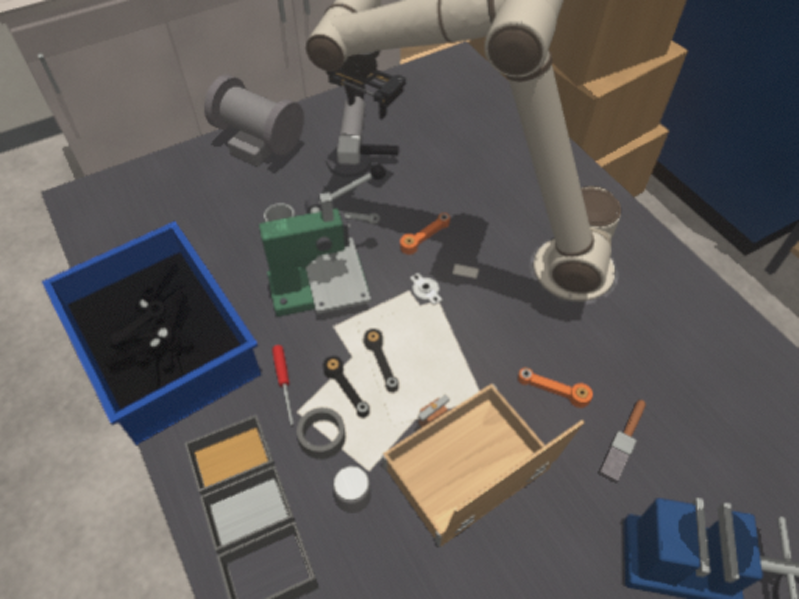

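View pics/top0.png

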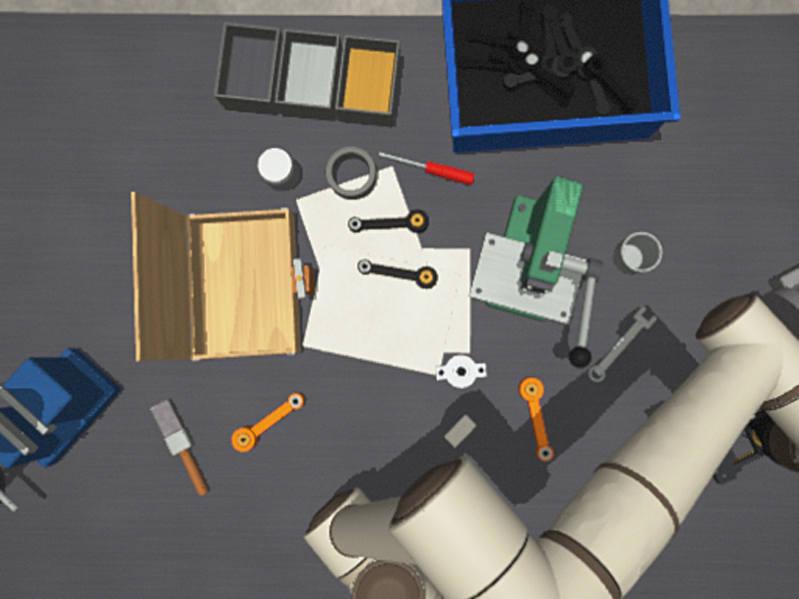

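The scene shows two black links (viewed-top big eyes at about (417,220) and (427,277)), the press at (530,270), and the box at (245,283) with its lid standing open at left. Two orange look-alikes are lying nearby. Next I'll measure from both views.

```bash
cat > seg.py <<'E'
from h import *
def blobs(m,amin=15):
    n,l,s,ce=cv2.connectedComponentsWithStats(m.astype(np.uint8),connectivity=8)
    return [(s[i,4],*np.round(ce[i],1),*s[i,:4]) for i in range(1,n) if s[i,4]>=amin]
E
python3 - <<'E'
from seg import *
for n in('top','scene'):
    c=cap(n);im=c['pixels'];np.save(n+'.npy',im)
    h,s,v=cv2.split(cv2.cvtColor(im,cv2.COLOR_RGB2HSV))
    print(n)
    print(' bronze',[b for b in blobs((h>8)&(h<24)&(s>120)&(v>90)) if b[0]<150])
    reg=blobs((v<60)&(s<140),150); print(' black',[b for b in reg if b[0]<3000])
    print(' green',blobs((h>50)&(h<80)&(s>90),80))
E
python3 - <<'E'
import cv2,numpy as np
a=np.load('top.npy')[100:250,290:430,::-1];b=np.load('scene.npy')[90:240,150:310,::-1]
a=cv2.resize(a,None,fx=4,fy=4,interpolation=3);b=cv2.resize(b,None,fx=4,fy=4,interpolation=3)
cv2.imwrite('pics/p1.png',a);cv2.imwrite('pics/p2.png',b)
E
```

```text
top
 bronze [(np.int32(60), np.float64(267.0), np.float64(140.7), np.int32(263), np.int32(137), np.int32(9), np.int32(9)), (np.int32(53), np.float64(188.2), np.float64(179.5), np.int32(186), np.int32(171), np.int32(7), np.int32(18)), (np.int32(62), np.float64(196.5), np.float64(177.5), np.int32(194), np.int32(170), np.int32(5), np.int32(17)), (np.int32(64), np.float64(273.0), np.float64(177.0), np.int32(269), np.int32(173), np.int32(9), np.int32(9)), (np.int32(16), np.float64(484.8), np.float64(282.2), np.int32(483), np.int32(278), np.int32(5), np.int32(8))]
 black [(np.int32(332), np.float64(152.4), np.float64(30.3), np.int32(140), np.int32(17), np.int32(37), np.int32(43)), (np.int32(1042), np.float64(201.3), np.float64(66.1), np.int32(139), np.int32(21), np.int32(119), np.int32(60)), (np.int32(278), np.float64(192.0), np.float64(32.7), np.int32(179), np.int32(21), np.int32(36), np.int32(43)), (np.int32(252), np.float64(232.3), np.float64(34.4), np.int32(217), np.int32(25), np.int32(37), np.int32(43)), (np.int32(240), np.float64(253.6), np.float64(142.8), np.int32(226), np.int32(135
[... 2408 characters left out ...]
.int32(28)), (np.int32(150), np.float64(218.5), np.float64(243.9), np.int32(207), np.int32(229), np.int32(24), np.int32(30)), (np.int32(180), np.float64(138.8), np.float64(282.2), np.int32(122), np.int32(269), np.int32(41), np.int32(43)), (np.int32(206), np.float64(149.1), np.float64(316.1), np.int32(131), np.int32(302), np.int32(44), np.int32(47)), (np.int32(494), np.float64(415.5), np.float64(349.5), np.int32(409), np.int32(323), np.int32(24), np.int32(50)), (np.int32(358), np.float64(459.3), np.float64(360.2), np.int32(454), np.int32(335), np.int32(20), np.int32(45)), (np.int32(228), np.float64(162.3), np.float64(352.2), np.int32(142), np.int32(338), np.int32(47), np.int32(46))]
 green []
```

View pics/p1.png

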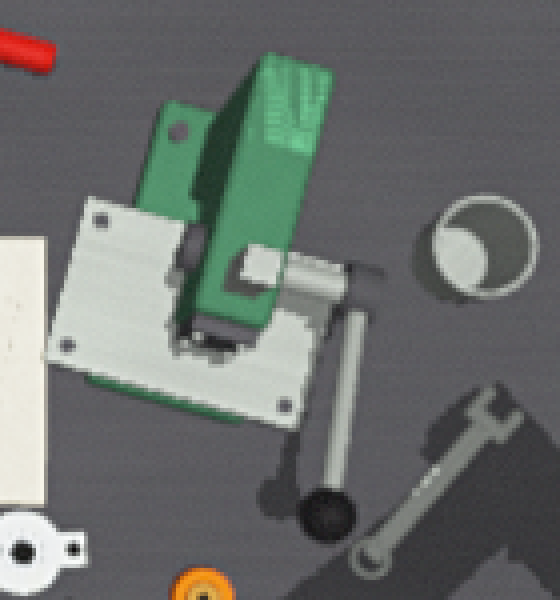

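View pics/p2.png

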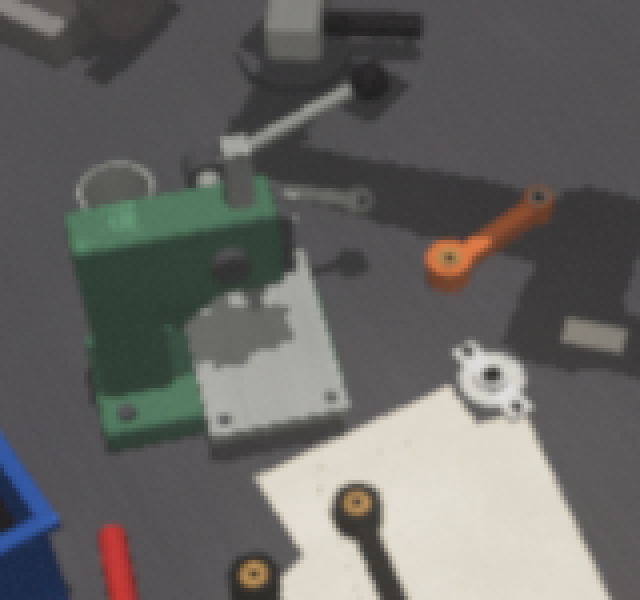

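Press crops give plate top corners (top: (90,197), (47,360), (298,429); scene: (210,437), (348,405), (300,250)) and the ball at (327,514) / (370,81). Next, the box crops.

Run:
```python
from h import *
ct,cs=cap('top'),cap('scene')
save(ct,'b1.png',(75,115,215,240),4.5);save(cs,'b2.png',(235,240,385,360),4.5)
A=lambda x,y:[290+(x+.5)/4-.5,100+(y+.5)/4-.5]
B=lambda x,y:[150+(x+.5)/4-.5,90+(y+.5)/4-.5]
for n,a,b in [('LB',(90,197),(210,437)),('LF',(47,360),(348,405)),('RF',(298,429),(300,250)),('ball',(327,514),(370,81))]:
    print(n,np.round(tri(ct,A(*a),cs,B(*b)),4), np.round(plane(ct,A(*a),.05),4))
LB,LF,RF=[plane(ct,A(*p),.05)[0] for p in((90,197),(47,360),(298,429))]
print('plate ctr',(LB+RF)/2, 'yaw',np.degrees(np.arctan2(*(LB-LF)[1::-1])),np.degrees(np.arctan2(*(LF-RF)[1::-1]))-90,np.linalg.norm(LB-LF),np.linalg.norm(LF-RF))
for n,a,b in(('A',[267,140.7],[213,233.2]),('B',[273,177],[238.9,215.1])):
    print(n,np.round(tri(ct,a,cs,b),4),plane(ct,a,.03))
# small eyes: grey ring centres
im=ct['pixels'];sc=cs['pixels']
for n,a,b in(('a',(355/1.5625,224/1.5625),(362/1.5625,408/1.5625)),('b',(365/1.5625,267/1.5625),(391/1.5625,383/1.5625))):
    out=[]
    for c,(u,v) in((ct,a),(cs,b)):
        u0,v0=int(u)-6,int(v)-6
        g=c['pixels'][v0:v0+13,u0:u0+13].astype(float);hsv=cv2.cvtColor(c['pixels'][v0:v0+13,u0:u0+13],cv2.COLOR_RGB2GRAY)
        m=(hsv>85)&(hsv<175);yy,xx=np.mgrid[:13,:13]
        k=(np.hypot(xx-6,yy-6)<5.5)&m
        out.append((u0+xx[k].mean(),v0+yy[k].mean()))
    print(n,out,tri(ct,out[0],cs,out[1]),plane(ct,out[0],.026))
```

```text
LB [ 0.6322 -0.1783  0.0508] [[ 0.6327 -0.1787  0.05  ]]
LF [ 0.5065 -0.146   0.0519] [[ 0.5071 -0.1464  0.05  ]]
RF [ 0.4567 -0.335   0.0515] [[ 0.457  -0.3355  0.05  ]]
ball [ 0.3921 -0.3011  0.2753] [[ 0.3935 -0.3566  0.05  ]]
plate ctr [ 0.5448943  -0.25710512  0.05      ] yaw -14.397317284499723 -14.825476387338057 0.12972825841419305 0.19561321609489216
A [ 0.6597 -0.0398  0.033 ] [[ 0.66090923 -0.04016061  0.03      ]]
B [ 0.5458 -0.0595  0.0343] [[ 0.54709036 -0.06007525  0.03      ]]
a [(np.float64(226.38297872340425), np.float64(142.87234042553192)), (np.float64(231.60344827586206), np.float64(260.4310344827586))] [0.65251939 0.08617874 0.03297984] [[0.653584   0.08707684 0.026     ]]
b [(np.float64(232.88235294117646), np.float64(170.19607843137254)), (np.float64(250.41379310344828), np.float64(244.6551724137931))] [0.56736276 0.06449938 0.03006106] [[0.56751273 0.06509842 0.026     ]]
```

View pics/b1.png

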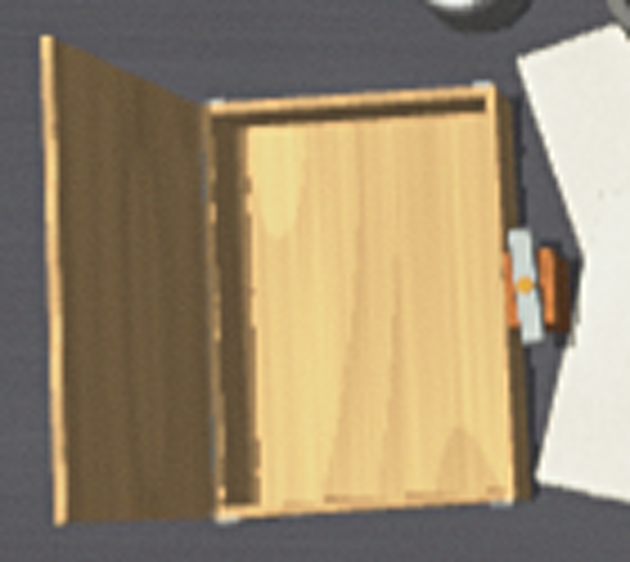

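View pics/b2.png

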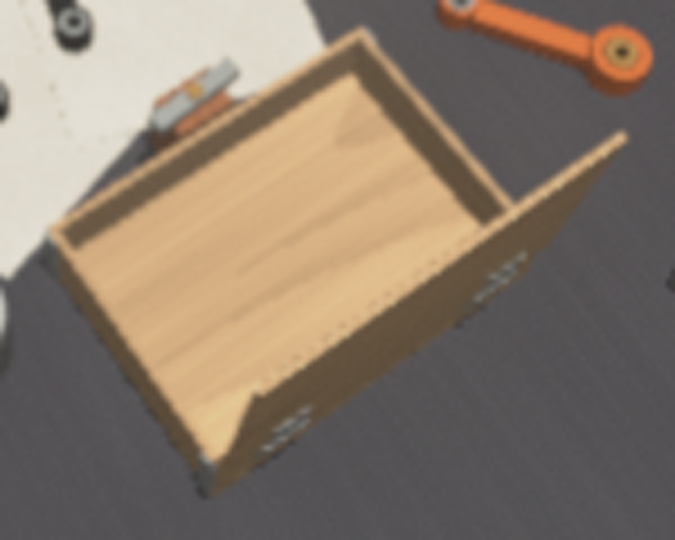

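The crops show the box rim corners, the turnbutton at (524,285)/(194,90), and the lid's free-edge ends at (47,38),(60,522)/(258,397),(625,135).

Run:
```python
from h import *
ct,cs=cap('top'),cap('scene')
A=lambda p:[75+(p[0]+.5)/4.5-.5,115+(p[1]+.5)/4.5-.5]
B=lambda p:[235+(p[0]+.5)/4.5-.5,240+(p[1]+.5)/4.5-.5]
for n,a,b in [('far-','497 85','52 232'),('near-','512 500','365 30'),('far+','208 103','208 460'),('near+','220 520','512 205'),('tb','524 285','194 90'),('tb_far','519 230','232 63'),('tb_near','532 341','158 120'),('lid far','47 38','258 397'),('lid near','60 522','625 135')]:
    a=[float(x) for x in a.split()];b=[float(x) for x in b.split()]
    print(n,np.round(tri(ct,A(a),cs,B(b)),4),np.round(plane(ct,A(a),.062),4))
im=ct['pixels'];h,s,v=cv2.split(cv2.cvtColor(im,cv2.COLOR_RGB2HSV))
o0=np.array([.5449,-.2571]);
for it in range(2):
    th=np.radians(-14.6);X=np.array([np.cos(th),np.sin(th)]);Y=np.array([-X[1],X[0]])
    g=cv2.GaussianBlur(cv2.cvtColor(im,cv2.COLOR_RGB2GRAY),(0,0),.5).astype(np.float32)
    def edge(fixed,ts,axis,sgn):
        pts=[]
        for t in ts:
            d=np.arange(-.012,.012,.0003)
            P=[o0+((sgn*fixed+e)*X+t*Y if axis=='x' else t*X+(sgn*fixed+e)*Y) for e in d]
            uv=proj(ct,[[*p,.05] for p in P]).astype(np.float32)
            val=cv2.remap(g,uv[:,:1],uv[:,1:],cv2.INTER_LINEAR).ravel()
            gr=np.abs(np.gradient(val));pts.append(sgn*fixed+d[gr.argmax()])
        return np.round(np.median(pts),4),np.round(np.polyfit(ts,pts,1)[0],3)
    print('L',edge(.1,np.arange(-.05,.051,.01),'y',1),'R',edge(.1,np.arange(-.055,-.02,.007),'y',-1),
      'F',edge(.065,np.r_[-.09:-.06:.01,.06:.09:.01],'x',-1),'B',edge(.065,np.arange(.06,.09,.005),'x',1))
    break
```

```text
far- [0.6719 0.2131 0.0595] [[0.6742 0.2106 0.062 ]]
near- [0.3918 0.1937 0.0626] [[0.3934 0.1926 0.062 ]]
far+ [0.6591 0.4045 0.0677] [[0.6597 0.4069 0.062 ]]
near+ [0.385  0.3721 0.0918] [[0.3778 0.3872 0.062 ]]
tb [0.5345 0.1838 0.0892] [[0.5377 0.1886 0.062 ]]
tb_far [0.5416 0.1914 0.1566] [[0.575 0.193 0.062]]
tb_near [0.5262 0.1759 0.0175] [[0.4999 0.1822 0.062 ]]
lid far [0.6556 0.4329 0.2584] [[0.7033 0.5184 0.062 ]]
lid near [0.3773 0.4107 0.2625] [[0.3752 0.4938 0.062 ]]
L (np.float64(0.1003), np.float64(-0.053)) R (np.float64(-0.0961), np.float64(0.043)) F (np.float64(-0.0668), np.float64(0.008)) B (np.float64(0.0656), np.float64(-0.024))
```

Poses found: press axis ≈(0.545,-0.256), yaw -14.6°; box centre ≈(0.526,0.302), box x at 93.9°; link A origin (0.660,-0.040) at 93.3°; link B origin (0.5465,-0.060) at 80.5°. I'll start with B.

```bash
python3 -m jog '0.6 0 0 60 0;0.6 0 0 60 0;0.6 0 0 60 0;0.6 25 52 0 5;0.6 25 53 0 5' && python3 -m jog '0.6 25 53 0 5;0.6 25 53 0 5;0.6 25 53 0 5;0.6 25 53 0 5;0.6 25 53 0 5' && python3 -m jog '0.6 26 53 0 5;0.6 26 53 0 5;0.6 26 53 0 5;0.6 26 53 0 4;0.6 0 0 0 0' ; python3 -c "
from h import *
s=r.sense();print(s['tcp_pos'],np.degrees(np.arctan2(s['ee_rot'][1,1],s['ee_rot'][0,1])),s['wrist_force'],s['joints'])"
```

```text
time_s: 1.02
tcp_pos: [0.3312, -0.4526, 0.411]
ee_rot: [[-0.801, -0.598, 0.001], [-0.598, 0.801, -0.001], [-0.001, -0.001, -1.0]]
wrist_force: [0.8, 0.0, -0.3]
gripper_width: 0.619
gripper_force: 0.0
time_s: 1.65
tcp_pos: [0.456, -0.1865, 0.4109]
ee_rot: [[-0.472, -0.882, 0.001], [-0.882, 0.472, -0.0], [-0.0, -0.001, -1.0]]
wrist_force: [0.3, 0.4, 0.2]
gripper_width: 0.6
gripper_force: 0.0
time_s: 2.28
tcp_pos: [0.5608, 0.027, 0.4088]
ee_rot: [[-0.157, -0.988, -0.002], [-0.988, 0.157, -0.0], [0.0, 0.002, -1.0]]
wrist_force: [-0.0, -0.0, -1.3]
gripper_width: 0.599
gripper_force: 0.0
[0.56083788 0.02704839 0.40882039] 170.9688665637157 [-0.03344362 -0.00443014 -1.30654978] [ 1.92721593e+01  1.19826050e+01  1.11961744e+01 -4.31624390e-02
 -8.93485941e+01 -2.83027195e+01]
```

```bash
python3 -m jog '0.6 -1 -6 -60 0;0.6 0 0 -60 0;0.6 0 0 -60 0;0.6 0 0 -60 0;0.6 0 0 -60 0' && python3 -m jog '0.6 0 0 -60 0;0.6 0 0 -30 0;0.6 0 0 -7 0;0.6 0 0 0 0;0.6 0 0 0 0' && python3 -m jog '0.1 0 0 0 0;0.1 0 0 0 0;0.1 0 0 0 0;0.1 0 0 0 0;0.1 0 0 0 0' && python3 -m jog '0.1 0 0 0 0;0.1 0 0 10 0;0.1 0 0 20 0;0.1 0 0 20 0;0.1 0 0 0 0'
python3 - <<'E'
from h import *
s=r.sense();print(s['tcp_pos'],s['moment'],s['gripper_width'])
ct,cs=cap('top'),cap('scene')
a=cv2.resize(ct['pixels'][120:230,200:330],None,fx=3,fy=3,interpolation=3);b=cv2.resize(cs['pixels'][150:280,170:300],None,fx=3,fy=3,interpolation=3)
b=b[:330];cv2.imwrite('pics/g1.png',np.hstack([a,b])[:,:,::-1])
E
```

```text
time_s: 2.9
tcp_pos: [0.5586, 0.0169, 0.1096]
ee_rot: [[-0.163, -0.987, 0.002], [-0.987, 0.163, 0.0], [-0.0, -0.002, -1.0]]
wrist_force: [-0.6, -0.2, -0.6]
gripper_width: 0.601
gripper_force: 0.0
time_s: 3.52
tcp_pos: [0.5601, 0.0178, 0.0154]
ee_rot: [[-0.162, -0.987, 0.004], [-0.987, 0.162, 0.001], [-0.002, -0.004, -1.0]]
wrist_force: [0.2, 0.1, 0.8]
gripper_width: 0.6
gripper_force: 0.0
time_s: 4.15
tcp_pos: [0.5582, 0.0176, 0.0136]
ee_rot: [[-0.162, -0.987, -0.001], [-0.987, 0.162, -0.0], [0.0, 0.001, -1.0]]
wrist_force: [-2.9, 1.5, 1.8]
gripper_width: 0.225
gripper_force: 30.0
time_s: 4.78
tcp_pos: [0.5601, 0.018, 0.065]
ee_rot: [[-0.162, -0.987, 0.004], [-0.987, 0.162, 0.001], [-0.002, -0.004, -1.0]]
wrist_force: [-0.3, -0.1, -3.8]
gripper_width: 0.222
gripper_force: 30.0
[0.5600942  0.01796067 0.06503671] [0.17511527 0.05827869 0.01604569] 0.22169947221244657
```

View pics/g1.png

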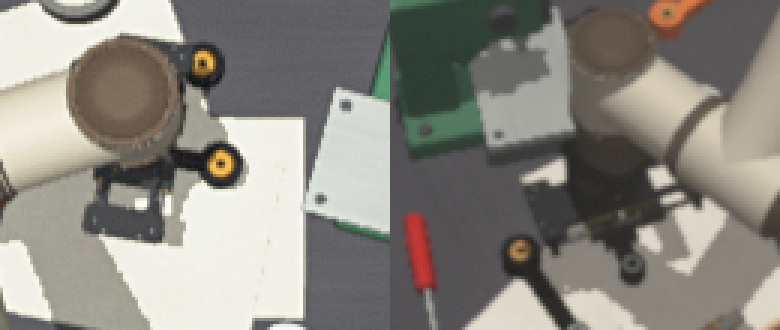

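Link B is held near its grip point (moment 0.18 Nm, so level). The bush shows at (221,163) in the left crop. I'll carry it to the left of the plate.

```bash
cat > eye.py <<'E'
from seg import *
import sys
def bronze(c,win):
    h,s,v=cv2.split(cv2.cvtColor(c['pixels'],cv2.COLOR_RGB2HSV))
    u0,v0,u1,v1=win
    m=(h>8)&(h<24)&(s>110)&(v>60);k=np.zeros_like(m);k[v0:v1,u0:u1]=m[v0:v1,u0:u1]
    return k
def find(c,P,rad=16,amin=10):
    u,v=proj(c,P)[0].astype(int)
    b=blobs(bronze(c,(u-rad,v-rad,u+rad,v+rad)),amin)
    return max(b) if b else None
E
python3 -m jog '0.1 0 0 14 0;0.1 8 -35 0 -2;0.1 8 -40 0 -2;0.1 8 -35 0 -1;0.1 0 -15 0 0' && python3 -m jog '0.1 0 0 0 0;0.1 0 0 0 0'
python3 - <<'E'
from eye import *
s=r.sense();t=s['tcp_pos'];print(t,s['moment'])
a=np.arctan2(s['ee_rot'][1,1],s['ee_rot'][0,1])-np.pi/2;print(np.degrees(a))
P=t-.079*np.array([np.cos(a),np.sin(a),0]);P[2]+=.0165
print('exp',P);ct,cs=cap('top'),cap('scene')
x,y=find(ct,P),find(cs,P);print(x,y)
if x:print(plane(ct,x[1:3],P[2]))
if x and y:print(tri(ct,x[1:3],cs,y[1:3]))
E
```

```text
time_s: 5.5
tcp_pos: [0.5829, -0.1091, 0.0775]
ee_rot: [[-0.249, -0.969, -0.0], [-0.969, 0.249, -0.0], [0.0, 0.0, -1.0]]
wrist_force: [0.2, 0.9, -4.1]
gripper_width: 0.225
gripper_force: 30.0
time_s: 5.75
tcp_pos: [0.5825, -0.1066, 0.0775]
ee_rot: [[-0.246, -0.969, -0.0], [-0.969, 0.246, 0.0], [-0.0, 0.0, -1.0]]
wrist_force: [-0.9, 0.2, -3.6]
gripper_width: 0.229
gripper_force: 30.0
[ 0.58247061 -0.10659343  0.07753049] [0.16168497 0.06130937 0.02480967]
75.73347456421159
exp [ 0.56300241 -0.18315706  0.09403049]
(np.int32(75), np.float64(314.9), np.float64(168.6), np.int32(310), np.int32(164), np.int32(10), np.int32(10)) None
[[ 0.56589667 -0.182422    0.09403049]]
```

```bash
python3 -m jog '0.1 0 0 -8 0;0.1 0 0 -5 0;0.1 0 0 0 0;0.1 -5 -18 0 0;0.1 -5 -18 0 0' && python3 -m jog '0.1 -5 -18 0 0;0.1 -5 -19 0 0;0.1 0 0 0 0;0.1 0 0 0 0'
python3 - <<'E'
from eye import *
cs=cap('scene');ct=cap('top')
a=cv2.resize(ct['pixels'][110:210,300:390],None,fx=4,fy=4,interpolation=3);b=cv2.resize(cs['pixels'][110:210,180:270],None,fx=4,fy=4,interpolation=3)
cv2.imwrite('pics/s1.png',np.hstack([a,b])[:,:,::-1])
P=[.545,-.256,.08]
print(find(cs,P,14,5),proj(cs,[P,[.545,-.256,.1]]))
E
```

```text
time_s: 6.48
tcp_pos: [0.5722, -0.1445, 0.0645]
ee_rot: [[-0.247, -0.969, -0.0], [-0.969, 0.247, -0.0], [0.0, 0.0, -1.0]]
wrist_force: [0.3, 0.3, -3.9]
gripper_width: 0.226
gripper_force: 30.0
time_s: 6.98
tcp_pos: [0.5627, -0.1808, 0.0646]
ee_rot: [[-0.248, -0.969, 0.0], [-0.969, 0.248, 0.0], [-0.0, -0.0, -1.0]]
wrist_force: [0.3, 0.5, -3.6]
gripper_width: 0.228
gripper_force: 30.0
None [[213.07457485 170.00535654]
 [212.65034489 166.63936394]]
```

View pics/s1.png

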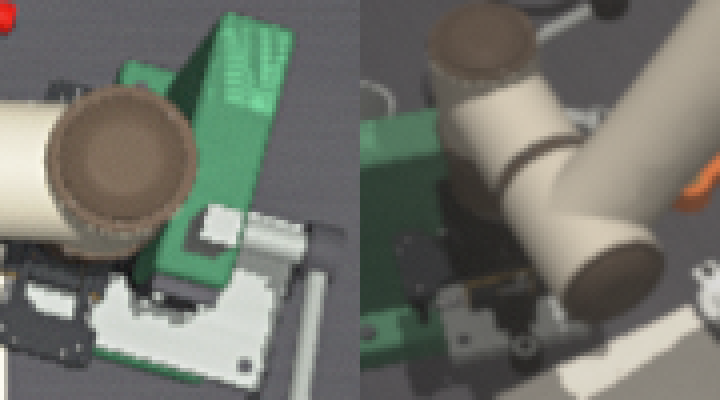

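```bash
python3 -m jog '0.5 0 0 0 0;0.5 0 0 0 0;0.5 0 0 0 0;0.5 0 0 20 0;0.5 0 0 60 0' && python3 -m jog '0 0 0 60 0;0 0 0 60 0;0 0 0 60 0;0 0 0 60 0;0 0 0 35 0' && python3 -m jog '0 -42 -31 0 0;0 -42 -31 0 0;0 -42 -30 0 0;0 -42 -30 0 0;0 0 0 0 0'
python3 - <<'E'
from eye import *
cs=cap('scene');ct=cap('top')
a=cv2.resize(ct['pixels'][110:210,300:390],None,fx=4,fy=4,interpolation=3);b=cv2.resize(cs['pixels'][110:210,180:270],None,fx=4,fy=4,interpolation=3)
cv2.imwrite('pics/s2.png',np.hstack([a,b])[:,:,::-1])
P=[.545,-.256,.08]
x=find(cs,P,14,3);print(x,proj(cs,[P,[.545,-.256,.1]]))
if x:print(plane(cs,x[1:3],.08))
E
```

```text
time_s: 7.7
tcp_pos: [0.5605, -0.18, 0.1422]
ee_rot: [[-0.247, -0.969, -0.008], [-0.969, 0.247, 0.001], [0.001, 0.008, -1.0]]
wrist_force: [1.5, 0.8, -0.9]
gripper_width: 0.497
gripper_force: 0.0
time_s: 8.32
tcp_pos: [0.5628, -0.1806, 0.424]
ee_rot: [[-0.247, -0.969, 0.006], [-0.969, 0.247, -0.001], [-0.0, -0.006, -1.0]]
wrist_force: [0.7, 0.4, -0.9]
gripper_width: 0.04
gripper_force: 0.0
time_s: 8.95
tcp_pos: [0.3922, -0.3037, 0.4209]
ee_rot: [[-0.251, -0.968, 0.002], [-0.968, 0.251, -0.001], [0.001, -0.002, -1.0]]
wrist_force: [1.4, -0.7, 0.5]
gripper_width: 0.007
gripper_force: 0.0
(np.int32(17), np.float64(213.4), np.float64(169.6), np.int32(211), np.int32(168), np.int32(6), np.int32(4)) [[213.07457485 170.00535654]
 [212.65034489 166.63936394]]
[[ 0.54307021 -0.25711709  0.08      ]]
```

View pics/s2.png

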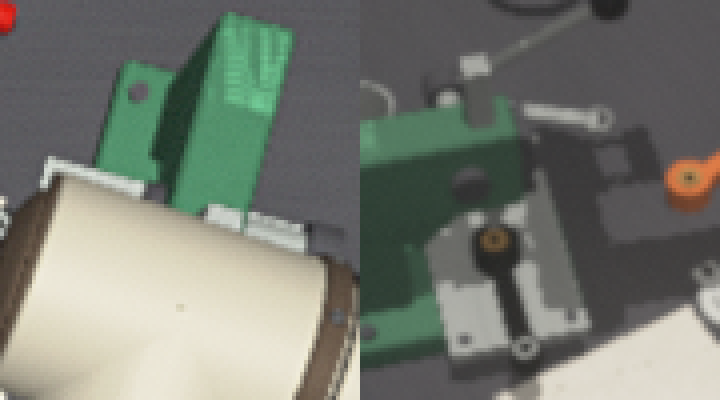

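The bush appears at crop (495,240), directly under the ram tip and within ~2 mm of the computed axis. Pressing.

```bash
python3 -m jog '0 1 0 -60 0;0 0 0 -60 0;0 0 0 -5 0;0 0 0 0 0;0 -5 1 -18 0' && python3 -m jog '0 -5 1 -19 0;0 -4 1 -20 0;0 -1 0 -15 0;0 1 0 -10 0;0 0 0 0 0' && python3 -m jog '0 1 0 -10 0;0 1 0 -8 0;0 0 0 0 0'
```

```text
time_s: 9.68
tcp_pos: [0.3935, -0.3028, 0.2816]
ee_rot: [[-0.246, -0.969, 0.008], [-0.969, 0.246, -0.005], [0.003, -0.009, -1.0]]
wrist_force: [-1.4, 0.7, 4.8]
gripper_width: 0.007
gripper_force: 2.3
time_s: 10.3
tcp_pos: [0.3826, -0.3, 0.2132]
ee_rot: [[-0.247, -0.969, 0.001], [-0.969, 0.247, -0.001], [0.001, -0.001, -1.0]]
wrist_force: [-1.9, 0.2, 4.9]
gripper_width: 0.006
gripper_force: 2.1
time_s: 10.68
tcp_pos: [0.3837, -0.3002, 0.1956]
ee_rot: [[-0.247, -0.969, -0.001], [-0.969, 0.247, -0.002], [0.002, 0.0, -1.0]]
wrist_force: [-4.3, -1.1, 7.5]
gripper_width: 0.003
gripper_force: 3.1
```

```bash
python3 -m jog '0 1 0 -7 0;0 1 0 -5 0;0 0 0 0 0' && python3 -m jog '0 1 0 -4 0;0 0 0 -3 0;0 0 0 0 0' && python3 -m jog '0 0 0 -3 0;0 0 0 0 0'
```

```text
time_s: 11.05
tcp_pos: [0.3855, -0.3004, 0.1838]
ee_rot: [[-0.247, -0.969, -0.001], [-0.969, 0.247, -0.002], [0.002, 0.0, -1.0]]
wrist_force: [-4.1, -0.2, 7.4]
gripper_width: 0.005
gripper_force: 3.6
time_s: 11.42
tcp_pos: [0.3868, -0.3006, 0.1777]
ee_rot: [[-0.246, -0.969, -0.0], [-0.969, 0.246, -0.003], [0.003, -0.0, -1.0]]
wrist_force: [-5.7, -0.7, 12.6]
gripper_width: 0.003
gripper_force: 5.8
time_s: 11.68
tcp_pos: [0.3871, -0.3007, 0.176]
ee_rot: [[-0.246, -0.969, 0.001], [-0.969, 0.246, -0.003], [0.003, -0.001, -1.0]]
wrist_force: [-7.5, 1.3, 18.8]
gripper_width: 0.005
gripper_force: 8.8
```

```bash
python3 -m jog '0 -2 0 30 0;0 -2 0 50 0;0 0 0 60 0;0 0 0 60 0;0 0 0 55 0' && python3 -m jog '0.5 44 30 0 0;0.5 45 30 0 0;0.5 45 30 0 0;0.5 45 30 0 0;0.5 0 0 0 0' && python3 -m jog '0.5 0 0 0 0'
python3 - <<'E'
from eye import *
cs=cap('scene')
P=[.545,-.256,.076]
x=find(cs,P,14,3);print(x)
if x:print(plane(cs,x[1:3],.072))
E
```

```text
time_s: 12.3
tcp_pos: [0.3833, -0.2992, 0.43]
ee_rot: [[-0.247, -0.969, 0.003], [-0.969, 0.247, -0.0], [-0.0, -0.003, -1.0]]
wrist_force: [0.5, 0.1, 0.1]
gripper_width: 0.001
gripper_force: 0.0
time_s: 12.92
tcp_pos: [0.5651, -0.1768, 0.4247]
ee_rot: [[-0.243, -0.97, -0.002], [-0.97, 0.243, 0.002], [-0.001, 0.003, -1.0]]
wrist_force: [-0.4, -0.4, -0.6]
gripper_width: 0.455
gripper_force: 0.0
time_s: 13.05
tcp_pos: [0.5622, -0.1792, 0.4272]
ee_rot: [[-0.247, -0.969, -0.0], [-0.969, 0.247, 0.0], [-0.0, 0.0, -1.0]]
wrist_force: [-0.1, 0.7, -0.3]
gripper_width: 0.49
gripper_force: 0.0
(np.int32(11), np.float64(213.2), np.float64(169.8), np.int32(211), np.int32(169), np.int32(6), np.int32(3))
[[ 0.54180672 -0.2626389   0.072     ]]
```

```bash
python3 -m jog '0.5 0 -1 -60 0;0.5 0 0 -60 0;0.5 0 0 -60 0;0.5 0 0 -60 0;0.5 0 0 -60 0' && python3 -m jog '0.5 0 0 -50 0;0.5 0 0 -13 0;0.5 0 0 0 0;0.1 0 0 0 0;0.1 0 0 0 0' && python3 -m jog '0.1 0 0 0 0;0.1 0 0 0 0;0.1 0 0 3 0;0.1 5 20 0 0;0.1 5 20 0 0' && python3 -m jog '0.1 5 20 0 0;0.1 5 20 0 0;0.1 0 0 0 0;0.1 0 0 40 0;0.1 0 0 35 0'
```

```text
time_s: 13.72
tcp_pos: [0.5613, -0.1815, 0.1273]
ee_rot: [[-0.249, -0.969, 0.003], [-0.969, 0.249, -0.0], [-0.001, -0.003, -1.0]]
wrist_force: [-0.2, -0.4, -0.2]
gripper_width: 0.497
gripper_force: 0.0
time_s: 14.35
tcp_pos: [0.563, -0.1805, 0.0668]
ee_rot: [[-0.247, -0.969, 0.004], [-0.969, 0.247, -0.0], [-0.001, -0.004, -1.0]]
wrist_force: [0.1, 0.1, 0.3]
gripper_width: 0.354
gripper_force: 0.0
time_s: 14.98
tcp_pos: [0.5714, -0.1394, 0.067]
ee_rot: [[-0.248, -0.969, -0.001], [-0.969, 0.248, 0.0], [0.0, 0.001, -1.0]]
wrist_force: [-0.0, -0.4, -2.7]
gripper_width: 0.229
gripper_force: 30.0
time_s: 15.6
tcp_pos: [0.5815, -0.1001, 0.143]
ee_rot: [[-0.247, -0.969, -0.001], [-0.969, 0.247, 0.0], [0.0, 0.001, -1.0]]
wrist_force: [0.5, -0.3, -3.7]
gripper_width: 0.226
gripper_force: 30.0
```

```bash
python3 -m jog '0.1 -12 52 0 2.3;0.1 -13 52 0 2.3;0.1 -13 52 0 2.3;0.1 -13 52 0 2.3;0.1 -13 52 0 2.3' && python3 -m jog '0.1 -13 52 0 2.3;0.1 -13 52 0 2.3;0.1 -12 52 0 2.3;0.1 0 0 0 0;0.1 0 0 0 0'
python3 - <<'E'
from eye import *
s=r.sense();t=s['tcp_pos'];print(t,s['moment'])
a=np.arctan2(s['ee_rot'][1,1],s['ee_rot'][0,1])-np.pi/2;print(np.degrees(a))
P=t-.079*np.array([np.cos(a),np.sin(a),0]);P[2]+=.008
print('exp',P);ct=cap('top')
x=find(ct,P,14);print(x)
if x:print(plane(ct,x[1:3],P[2]))
b=bronze(ct,(0,0,512,384));print([q for q in blobs(b,20) if q[0]<150])
save(ct,'d1.png',(190,120,290,190),6)
E
```

```text
time_s: 16.23
tcp_pos: [0.5168, 0.1612, 0.1424]
ee_rot: [[-0.048, -0.999, -0.0], [-0.999, 0.048, 0.0], [-0.0, 0.0, -1.0]]
wrist_force: [0.3, 0.4, -2.9]
gripper_width: 0.225
gripper_force: 30.0
time_s: 16.85
tcp_pos: [0.4791, 0.3153, 0.142]
ee_rot: [[0.071, -0.997, -0.001], [-0.997, -0.071, -0.001], [0.001, 0.001, -1.0]]
wrist_force: [0.7, -0.0, -3.6]
gripper_width: 0.23
gripper_force: 30.0
[0.47907289 0.31534577 0.14198762] [0.0813195  0.09939214 0.03978457]
-265.91015557772107
exp [0.48470722 0.23654695 0.14998762]
(np.int32(365), np.float64(167.7), np.float64(190.8), np.int32(154), np.int32(178), np.int32(28), np.int32(28))
[[0.49068283 0.23760564 0.14998762]]
[(np.int32(90), np.float64(87.1), np.float64(139.1), np.int32(85), np.int32(124), np.int32(10), np.int32(29)), (np.int32(64), np.float64(266.9), np.float64(140.9), np.int32(263), np.int32(137), np.int32(9), np.int32(9)), (np.int32(30), np.float64(129.0), np.float64(147.5), np.int32(127), np.int32(142), np.int32(7), np.int32(13)), (np.int32(58), np.float64(105.8), np.float64(158.9), np.int32(95), np.int32(152), np.int32(19), np.int32(14)), (np.int32(25), np.float64(140.0), np.float64(170.8), np.int32(139), np.int32(166), np.int32(3), np.int32(10)), (np.int32(101), np.float64(197.5), np.float64(178.6), np.int32(194), np.int32(170), np.int32(7), np.int32(19)), (np.int32(72), np.float64(168.2), np.float64(192.2), np.int32(164), np.int32(188), np.int32(9), np.int32(10)), (np.int32(38), np.float64(132.9), np.float64(211.5), np.int32(129), np.int32(208), np.int32(8), np.int32(8)), (np.int32(46), np.float64(99.9), np.float64(218.4), np.int32(94), np.int32(210), np.int32(14), np.int32(16)), (np.int32(26), np.float64(110.9), np.float64(224.7), np.int32(108), np.int32(219), np.int32(7), np.int32(11)), (np.int32(21), np.float64(103.3), np.float64(227.4), np.int32(100), np.int32(224), np.int32(8), np.int32(6))]
```

View pics/d1.png

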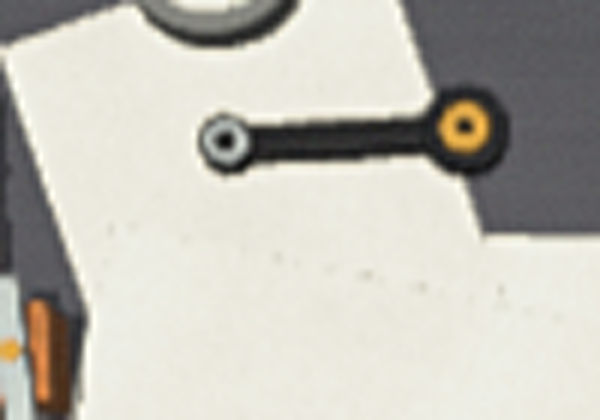

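Link A is still in place at (463,125) in the crop. I'll lower B into the box.

```bash
python3 -m jog '0.1 1 3 -40 0;0.1 0 0 -40 0;0.1 0 0 -25 0;0.1 0 0 -10 0;0.1 0 0 0 0' && python3 -m jog '0.1 0 0 -5 0;0.1 0 0 0 0;0.1 0 0 0 0'
```

```text
time_s: 17.52
tcp_pos: [0.4811, 0.3179, 0.0275]
ee_rot: [[0.07, -0.998, -0.0], [-0.998, -0.07, -0.001], [0.001, 0.0, -1.0]]
wrist_force: [0.3, -0.4, -3.0]
gripper_width: 0.224
gripper_force: 30.0
time_s: 17.9
tcp_pos: [0.4816, 0.3194, 0.0237]
ee_rot: [[0.072, -0.997, 0.002], [-0.997, -0.072, 0.002], [-0.002, -0.002, -1.0]]
wrist_force: [0.8, 0.4, -0.0]
gripper_width: 0.227
gripper_force: 30.0
```

```bash
python3 -m jog '0.5 0 0 0 0;0.5 0 0 0 0;0.5 0 0 0 0;0.5 0 0 60 0;0.5 0 0 60 0' && python3 -m jog '0.5 0 0 20 0;0.5 29 -46 0 -0.8;0.5 29 -46 0 0;0.5 29 -47 0 0;0.5 29 -47 0 0' && python3 -m jog '0.5 29 -47 0 0;0.5 29 -47 0 0;0.5 0 0 0 0;0.5 0 0 0 0'
python3 - <<'E'
from eye import *
ct,cs=cap('top'),cap('scene')
x=find(ct,[.485,.239,.028],8);print(x,plane(ct,x[1:3],.028))
y=find(cs,[.66,-.04,.03],14);z=find(ct,[.66,-.04,.03],10);print(y,z)
save(ct,'e1.png',(75,115,215,240),4.5)
E
```

```text
time_s: 18.52
tcp_pos: [0.4804, 0.3182, 0.1433]
ee_rot: [[0.071, -0.997, -0.001], [-0.997, -0.071, -0.002], [0.002, 0.002, -1.0]]
wrist_force: [1.5, 1.0, -0.5]
gripper_width: 0.496
gripper_force: 0.0
time_s: 19.15
tcp_pos: [0.5973, 0.1311, 0.1626]
ee_rot: [[0.058, -0.998, -0.0], [-0.998, -0.058, 0.0], [-0.0, 0.0, -1.0]]
wrist_force: [0.0, -0.2, 0.8]
gripper_width: 0.499
gripper_force: 0.0
time_s: 19.65
tcp_pos: [0.6543, 0.0386, 0.1621]
ee_rot: [[0.057, -0.998, -0.001], [-0.998, -0.057, 0.0], [-0.0, 0.001, -1.0]]
wrist_force: [-0.0, -0.4, -0.1]
gripper_width: 0.5
gripper_force: 0.0Traceback (most recent call last):
  File "<stdin>", line 3, in <module>
TypeError: 'NoneType' object is not subscriptable
```

Run:
```python
from eye import *
ct,cs=cap('top'),cap('scene')
y=find(cs,[.66,-.04,.03],14);z=find(ct,[.66,-.04,.03],10);print(y,z)
a=cv2.resize(ct['pixels'][115:240,75:215],None,fx=3,fy=3,interpolation=3);b=cv2.resize(cs['pixels'][235:360,235:360],None,fx=3,fy=3,interpolation=3)
cv2.imwrite('pics/e1.png',np.hstack([a,b])[:,:,::-1])
```

```text
None (np.int32(60), np.float64(267.1), np.float64(140.8), np.int32(263), np.int32(137), np.int32(9), np.int32(9))
```

View pics/e1.png

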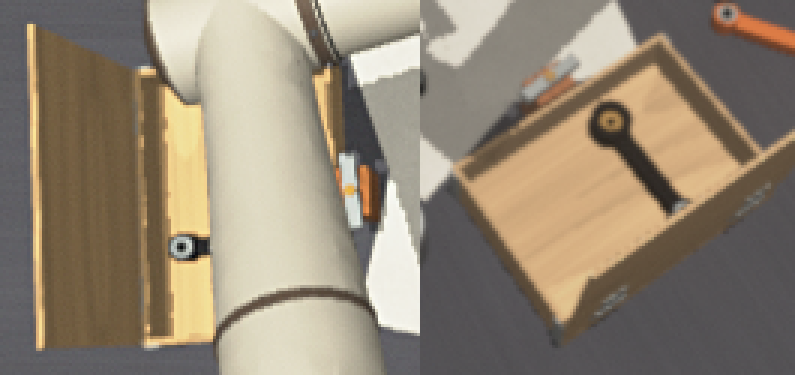

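Link B lies flat in the box (eye at (608,122), small end clear of the hinge wall), and A hasn't moved. Now grasp A.

```bash
python3 -m jog '0.5 1 0 -60 0;0.5 0 0 -60 0;0.5 0 0 -28 0;0.5 0 0 0 0;0.1 0 0 0 0' && python3 -m jog '0.1 0 0 0 0;0.1 0 0 0 0;0.1 0 0 0 0;0.1 0 0 15 0;0.1 0 0 30 0' && python3 -m jog '0.1 0 0 22 0;0.1 0 0 0 0'
python3 - <<'E'
from eye import *
s=r.sense();t=s['tcp_pos'];print(t,s['moment'])
a=np.arctan2(s['ee_rot'][1,1],s['ee_rot'][0,1])-np.pi/2
P=t-.079*np.array([np.cos(a),np.sin(a),0]);P[2]+=.0165
ct=cap('top');x=find(ct,P,14);print(P,x)
if x: print(plane(ct,x[1:3],P[2]))
E
```

```text
time_s: 20.48
tcp_pos: [0.6565, 0.0395, 0.0161]
ee_rot: [[0.059, -0.998, 0.002], [-0.998, -0.059, 0.0], [-0.0, -0.002, -1.0]]
wrist_force: [-0.3, 0.2, -0.1]
gripper_width: 0.445
gripper_force: 0.0
time_s: 21.1
tcp_pos: [0.6544, 0.0383, 0.0583]
ee_rot: [[0.057, -0.998, -0.004], [-0.998, -0.057, -0.001], [0.0, 0.004, -1.0]]
wrist_force: [-0.4, 0.6, -4.3]
gripper_width: 0.225
gripper_force: 30.0
time_s: 21.35
tcp_pos: [0.6573, 0.0389, 0.0837]
ee_rot: [[0.057, -0.998, 0.005], [-0.998, -0.057, 0.001], [-0.001, -0.005, -1.0]]
wrist_force: [0.7, -0.9, -3.7]
gripper_width: 0.23
gripper_force: 30.0
[0.65728554 0.03893833 0.08372159] [0.13292849 0.12576366 0.00524208]
[ 0.66182002 -0.03993143  0.10022159] (np.int32(68), np.float64(267.0), np.float64(135.1), np.int32(263), np.int32(131), np.int32(9), np.int32(9))
[[ 0.66345938 -0.04015494  0.10022159]]
```

```bash
python3 -m jog '0.1 -18 -36 0 -4.4;0.1 -19 -36 0 -4.4;0.1 -19 -37 0 -4.4;0.1 -19 -37 0 -4.4;0.1 0 0 0 0' && python3 -m jog '0.1 0 0 0 0'
python3 - <<'E'
from eye import *
s=r.sense();t=s['tcp_pos'];print(t,s['moment'])
a=np.arctan2(s['ee_rot'][1,1],s['ee_rot'][0,1])-np.pi/2;print(np.degrees(a))
P=t-.079*np.array([np.cos(a),np.sin(a),0]);P[2]+=.0165
ct=cap('top');x=find(ct,P,14);print(P,x)
if x: print(plane(ct,x[1:3],P[2]))
E
```

```text
time_s: 22.02
tcp_pos: [0.5777, -0.1096, 0.0797]
ee_rot: [[-0.251, -0.968, -0.005], [-0.968, 0.251, 0.0], [0.001, 0.005, -1.0]]
wrist_force: [-0.1, 0.8, -4.2]
gripper_width: 0.226
gripper_force: 30.0
time_s: 22.15
tcp_pos: [0.5805, -0.1074, 0.0806]
ee_rot: [[-0.247, -0.969, -0.001], [-0.969, 0.247, 0.0], [0.0, 0.001, -1.0]]
wrist_force: [-0.3, 0.6, -3.9]
gripper_width: 0.228
gripper_force: 30.0
[ 0.58052918 -0.10738109  0.08062204] [ 0.12403441 -0.03033682  0.00319222]
75.68442294250426
[ 0.56099545 -0.18392802  0.09712204] (np.int32(76), np.float64(315.3), np.float64(169.3), np.int32(311), np.int32(165), np.int32(10), np.int32(10))
[[ 0.56341049 -0.18325646  0.09712204]]
```

```bash
python3 -m jog '0.1 0 0 -10 0;0.1 0 0 -6 0;0.1 0 0 0 0;0.1 -5 -18 0 0;0.1 -4 -18 0 0' && python3 -m jog '0.1 -4 -18 0 0;0.1 -4 -19 0 0;0.1 0 0 0 0;0.1 0 0 0 0' && python3 -m jog '0.5 0 0 0 0;0.5 0 0 0 0;0.5 0 0 0 0;0.5 0 0 20 0;0.5 0 0 60 0' && python3 -m jog '0 0 0 60 0;0 0 0 60 0;0 0 0 60 0;0 0 0 60 0;0 0 0 35 0' && python3 -m jog '0 -42 -31 0 0;0 -42 -31 0 0;0 -42 -30 0 0;0 -42 -30 0 0;0 0 0 0 0'
python3 - <<'E'
from eye import *
cs=cap('scene')
x=find(cs,[.545,-.256,.08],14,3);print(x,plane(cs,x[1:3],.08))
E
```

```text
time_s: 22.82
tcp_pos: [0.5713, -0.1444, 0.0655]
ee_rot: [[-0.247, -0.969, -0.0], [-0.969, 0.247, -0.0], [0.0, 0.0, -1.0]]
wrist_force: [-0.2, -0.5, -2.6]
gripper_width: 0.228
gripper_force: 30.0
time_s: 23.32
tcp_pos: [0.5637, -0.181, 0.0657]
ee_rot: [[-0.248, -0.969, 0.0], [-0.969, 0.248, -0.0], [0.0, -0.0, -1.0]]
wrist_force: [0.6, -1.4, -2.6]
gripper_width: 0.228
gripper_force: 30.0
time_s: 23.95
tcp_pos: [0.5615, -0.1798, 0.1432]
ee_rot: [[-0.247, -0.969, -0.008], [-0.969, 0.247, 0.001], [0.001, 0.008, -1.0]]
wrist_force: [1.3, -1.2, 1.1]
gripper_width: 0.492
gripper_force: 0.0
time_s: 24.58
tcp_pos: [0.5639, -0.1804, 0.4248]
ee_rot: [[-0.247, -0.969, 0.006], [-0.969, 0.247, -0.001], [-0.0, -0.006, -1.0]]
wrist_force: [0.5, -0.7, -0.2]
gripper_width: 0.04
gripper_force: 0.0
time_s: 25.2
tcp_pos: [0.3933, -0.3036, 0.4218]
ee_rot: [[-0.251, -0.968, 0.002], [-0.968, 0.251, -0.001], [0.001, -0.002, -1.0]]
wrist_force: [0.7, 0.0, 0.2]
gripper_width: 0.004
gripper_force: 0.0
(np.int32(17), np.float64(212.8), np.float64(169.6), np.int32(210), np.int32(168), np.int32(6), np.int32(4)) [[ 0.54501165 -0.25824405  0.08      ]]
```

Same place as before (213, 169.6), so I'll press.

```bash
python3 -m jog '0 0 0 -60 0;0 0 0 -60 0;0 0 0 -5 0;0 0 0 0 0;0 -5 1 -18 0' && python3 -m jog '0 -5 1 -19 0;0 -4 1 -20 0;0 -1 0 -15 0;0 1 0 -10 0;0 0 0 0 0' && python3 -m jog '0 1 0 -10 0;0 1 0 -8 0;0 0 0 0 0;0 1 0 -7 0;0 1 0 -5 0' && python3 -m jog '0 0 0 0 0;0 1 0 -4 0;0 0 0 -3 0;0 0 0 0 0;0 0 0 0 0'&& python3 -m jog '0 0 0 -4 0;0 0 0 0 0'
```

```text
time_s: 25.88
tcp_pos: [0.3935, -0.3028, 0.2826]
ee_rot: [[-0.246, -0.969, 0.008], [-0.969, 0.246, -0.005], [0.003, -0.009, -1.0]]
wrist_force: [-2.5, 0.5, 5.0]
gripper_width: 0.003
gripper_force: 2.3
time_s: 26.5
tcp_pos: [0.3826, -0.2999, 0.214]
ee_rot: [[-0.247, -0.969, 0.001], [-0.969, 0.247, -0.001], [0.001, -0.001, -1.0]]
wrist_force: [-1.2, -0.8, 3.9]
gripper_width: 0.009
gripper_force: 2.1
time_s: 27.12
tcp_pos: [0.3855, -0.3004, 0.1852]
ee_rot: [[-0.246, -0.969, -0.001], [-0.969, 0.246, -0.002], [0.002, 0.0, -1.0]]
wrist_force: [-6.2, -1.7, 10.3]
gripper_width: 0.006
gripper_force: 4.5
time_s: 27.75
tcp_pos: [0.387, -0.3005, 0.1785]
ee_rot: [[-0.246, -0.969, 0.0], [-0.969, 0.246, -0.002], [0.002, -0.001, -1.0]]
wrist_force: [-4.8, -1.2, 10.3]
gripper_width: 0.007
gripper_force: 4.5
time_s: 28.0
tcp_pos: [0.3874, -0.3007, 0.176]
ee_rot: [[-0.246, -0.969, 0.001], [-0.969, 0.246, -0.003], [0.003, -0.002, -1.0]]
wrist_force: [-5.5, 1.2, 18.4]
gripper_width: 0.006
gripper_force: 8.5
```

```bash
python3 -m jog '0 -2 0 30 0;0 -2 0 50 0;0 0 0 60 0;0 0 0 60 0;0 0 0 55 0' && python3 -m jog '0.5 45 30 0 0;0.5 45 30 0 0;0.5 45 30 0 0;0.5 45 30 0 0;0.5 0 0 0 0' && python3 -m jog '0.5 0 -1 -60 0;0.5 0 0 -60 0;0.5 0 0 -60 0;0.5 0 0 -60 0;0.5 0 0 -60 0' && python3 -m jog '0.5 0 0 -50 0;0.5 0 0 -13 0;0.5 0 0 0 0;0.1 0 0 0 0;0.1 0 0 0 0' && python3 -m jog '0.1 0 0 0 0;0.1 0 0 0 0;0.1 0 0 3 0;0.1 5 20 0 0;0.1 5 20 0 0' && python3 -m jog '0.1 5 20 0 0;0.1 5 20 0 0;0.1 0 0 0 0;0.1 0 0 40 0;0.1 0 0 35 0'
```

```text
time_s: 28.62
tcp_pos: [0.3833, -0.2993, 0.4301]
ee_rot: [[-0.247, -0.969, 0.003], [-0.969, 0.247, -0.0], [-0.0, -0.003, -1.0]]
wrist_force: [0.6, -0.1, -1.4]
gripper_width: 0.007
gripper_force: 0.0
time_s: 29.25
tcp_pos: [0.566, -0.1768, 0.4248]
ee_rot: [[-0.243, -0.97, -0.002], [-0.97, 0.243, 0.002], [-0.001, 0.003, -1.0]]
wrist_force: [-0.3, 0.1, -0.4]
gripper_width: 0.464
gripper_force: 0.0
time_s: 29.88
tcp_pos: [0.5629, -0.1808, 0.1265]
ee_rot: [[-0.248, -0.969, 0.003], [-0.969, 0.248, 0.0], [-0.001, -0.003, -1.0]]
wrist_force: [1.3, -0.1, -0.1]
gripper_width: 0.502
gripper_force: 0.0
time_s: 30.5
tcp_pos: [0.5641, -0.1805, 0.0667]
ee_rot: [[-0.247, -0.969, 0.004], [-0.969, 0.247, -0.0], [-0.001, -0.004, -1.0]]
wrist_force: [-1.1, -0.4, -0.3]
gripper_width: 0.353
gripper_force: 0.0
time_s: 31.12
tcp_pos: [0.5723, -0.1391, 0.0667]
ee_rot: [[-0.248, -0.969, -0.002], [-0.969, 0.248, 0.0], [0.0, 0.002, -1.0]]
wrist_force: [0.4, 0.1, -3.5]
gripper_width: 0.223
gripper_force: 30.0
time_s: 31.75
tcp_pos: [0.5826, -0.1003, 0.1433]
ee_rot: [[-0.247, -0.969, -0.001], [-0.969, 0.247, -0.0], [0.0, 0.001, -1.0]]
wrist_force: [1.1, -0.4, -3.7]
gripper_width: 0.227
gripper_force: 30.0
```

```bash
python3 -m jog '0.1 -1 53 0 2.3;0.1 -2 53 0 2.3;0.1 -1 53 0 2.3;0.1 -2 53 0 2.3;0.1 -1 53 0 2.3' && python3 -m jog '0.1 -2 53 0 2.3;0.1 -2 53 0 2.3;0.1 -2 53 0 2.3;0.1 0 0 0 0;0.1 0 0 0 0'
python3 - <<'E'
from eye import *
s=r.sense();t=s['tcp_pos'];print(t,s['moment'])
a=np.arctan2(s['ee_rot'][1,1],s['ee_rot'][0,1])-np.pi/2;print(np.degrees(a))
P=t-.079*np.array([np.cos(a),np.sin(a),0]);P[2]+=.008
ct,cs=cap('top'),cap('scene')
b=bronze(ct,(0,0,512,384));uv=proj(ct,P)[0];print(P,uv,[(q,plane(ct,q[1:3],P[2])) for q in blobs(b,20) if np.hypot(q[1]-uv[0],q[2]-uv[1])<12])
E
```

```text
time_s: 32.38
tcp_pos: [0.5753, 0.1661, 0.1426]
ee_rot: [[-0.048, -0.999, -0.0], [-0.999, 0.048, -0.0], [0.0, 0.0, -1.0]]
wrist_force: [1.1, -0.2, -2.5]
gripper_width: 0.226
gripper_force: 30.0
time_s: 33.0
tcp_pos: [0.5692, 0.3233, 0.1419]
ee_rot: [[0.071, -0.997, -0.001], [-0.997, -0.071, -0.001], [0.001, 0.001, -1.0]]
wrist_force: [0.2, -0.9, -3.6]
gripper_width: 0.229
gripper_force: 30.0
[0.56915298 0.32332267 0.14191934] [0.13940308 0.10974646 0.00414   ]
-265.91007208512997
[0.57478743 0.24452386 0.14991934] [166.20808298 161.21081107] [((np.int32(68), np.float64(166.8), np.float64(160.5), np.int32(163), np.int32(156), np.int32(9), np.int32(10)), array([[0.57683979, 0.24290721, 0.14991934]]))]
```

```bash
python3 -m jog '0.1 0 1 -40 0;0.1 0 0 -40 0;0.1 0 0 -25 0;0.1 0 0 -10 0;0.1 0 0 0 0' && python3 -m jog '0.1 0 0 -4 0;0.1 0 0 -1 0;0.1 0 0 0 0' && python3 -m jog '0.5 0 0 0 0;0.5 0 0 0 0;0.5 0 0 0 0;0.5 0 0 60 0;0.5 0 0 60 0' && python3 -m jog '0 0 0 60 0;0 0 0 60 0;0 0 0 60 0;0 0 0 40 0;0 0 0 0 0'
python3 - <<'E'
from eye import *
ct,cs=cap('top'),cap('scene')
a=cv2.resize(ct['pixels'][115:240,75:215],None,fx=3,fy=3,interpolation=3);b=cv2.resize(cs['pixels'][235:360,235:360],None,fx=3,fy=3,interpolation=3)
cv2.imwrite('pics/f1.png',np.hstack([a,b])[:,:,::-1])
E
```

```text
time_s: 33.72
tcp_pos: [0.5701, 0.3239, 0.0276]
ee_rot: [[0.07, -0.998, -0.0], [-0.998, -0.07, -0.001], [0.0, 0.0, -1.0]]
wrist_force: [0.5, -0.3, -3.7]
gripper_width: 0.227
gripper_force: 30.0
time_s: 34.1
tcp_pos: [0.5701, 0.325, 0.0234]
ee_rot: [[0.072, -0.997, 0.001], [-0.997, -0.072, 0.001], [-0.001, -0.001, -1.0]]
wrist_force: [-0.4, -0.0, -2.6]
gripper_width: 0.224
gripper_force: 30.0
time_s: 34.72
tcp_pos: [0.5696, 0.3243, 0.1434]
ee_rot: [[0.072, -0.997, -0.001], [-0.997, -0.072, -0.002], [0.001, 0.001, -1.0]]
wrist_force: [0.2, 0.5, -0.1]
gripper_width: 0.495
gripper_force: 0.0
time_s: 35.35
tcp_pos: [0.5707, 0.325, 0.3676]
ee_rot: [[0.071, -0.997, 0.007], [-0.997, -0.071, 0.006], [-0.005, -0.008, -1.0]]
wrist_force: [0.2, 0.5, 0.4]
gripper_width: 0.042
gripper_force: 0.0
```

View pics/f1.png

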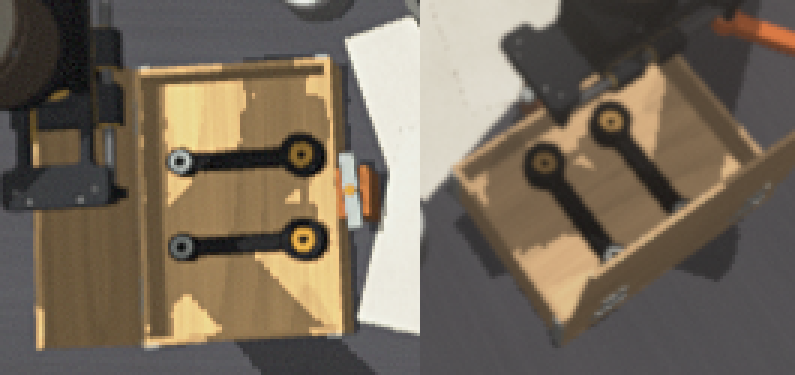

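Both links lie flat, parallel, and well apart in the box (eyes at (300,155) and (303,240)). Next, the lid.

```bash
python3 -m jog '0 -17 50 0 0;0 -17 50 0 0;0 -17 50 0 0;0 0 0 0 0;0 0 0 -60 0' && python3 -m jog '0 0 0 -60 0;0 0 0 -26 0;0 0 0 0 0;0 0 -25 0 0;0 0 -25 -2 0' && python3 -m jog '0 2 -26 -1 0;0 2 -26 -2 0;0 1 -18 -7 0;0 1 -18 -7 0;0 0 0 0 0'
```

```text
time_s: 36.08
tcp_pos: [0.52, 0.4763, 0.3055]
ee_rot: [[0.073, -0.997, 0.007], [-0.997, -0.073, 0.006], [-0.006, -0.007, -1.0]]
wrist_force: [0.5, 0.8, 0.2]
gripper_width: 0.003
gripper_force: 0.0
time_s: 36.7
tcp_pos: [0.5199, 0.425, 0.2167]
ee_rot: [[0.072, -0.997, 0.004], [-0.997, -0.072, 0.003], [-0.003, -0.004, -1.0]]
wrist_force: [0.6, 2.6, 0.9]
gripper_width: 0.004
gripper_force: 1.1
time_s: 37.33
tcp_pos: [0.5245, 0.3349, 0.1971]
ee_rot: [[0.07, -0.998, -0.001], [-0.998, -0.07, -0.002], [0.002, 0.002, -1.0]]
wrist_force: [-0.0, 0.1, 0.5]
gripper_width: 0.006
gripper_force: 0.0
```

```bash
python3 -m jog '0 1 -15 -9 0;0 1 -16 -12 0;0 1 -12 -15 0;0 1 -12 -15 0;0 0 0 0 0' && python3 -m jog '0 0 -8 -18 0;0 0 -7 -18 0;0 0 0 0 0'
python3 - <<'E'
from eye import *
cs=cap('scene');save(cs,'l1.png',(200,180,400,330),3)
E
```

```text
time_s: 37.95
tcp_pos: [0.5275, 0.2793, 0.1444]
ee_rot: [[0.07, -0.998, -0.004], [-0.998, -0.07, -0.004], [0.003, 0.004, -1.0]]
wrist_force: [-0.5, -0.1, -0.4]
gripper_width: 0.011
gripper_force: 0.0
time_s: 38.33
tcp_pos: [0.5279, 0.2656, 0.1094]
ee_rot: [[0.071, -0.997, -0.003], [-0.997, -0.071, -0.003], [0.002, 0.003, -1.0]]
wrist_force: [0.3, 1.6, 1.0]
gripper_width: 0.005
gripper_force: 0.0
```

View pics/l1.png

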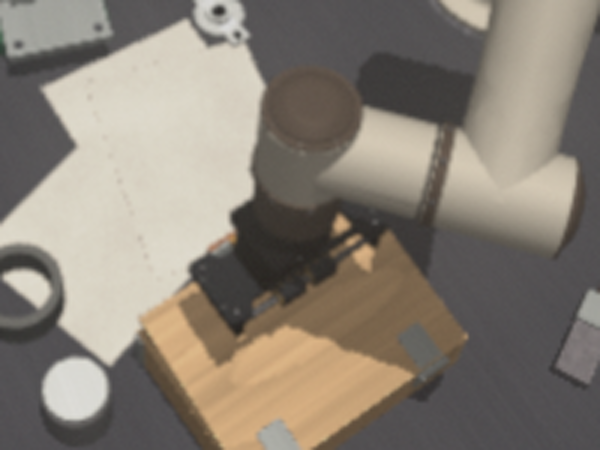

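The lid is nearly shut beneath the fingers. I'll press it fully down.

```bash
python3 -m jog '0 0 -5 -15 0;0 0 -5 -12 0;0 0 0 -5 0;0 0 0 0 0' && python3 -m jog '0 0 0 -3 0;0 0 0 0 0' && python3 -m jog '0 0 0 -3 0;0 0 0 0 0'
```

```text
time_s: 38.88
tcp_pos: [0.5284, 0.2562, 0.0779]
ee_rot: [[0.071, -0.997, -0.001], [-0.997, -0.071, -0.001], [0.001, 0.001, -1.0]]
wrist_force: [-0.4, -0.1, -0.1]
gripper_width: 0.004
gripper_force: 0.0
time_s: 39.12
tcp_pos: [0.529, 0.2568, 0.0769]
ee_rot: [[0.072, -0.997, 0.001], [-0.997, -0.072, 0.0], [-0.0, -0.001, -1.0]]
wrist_force: [-2.6, -1.1, 5.8]
gripper_width: 0.002
gripper_force: 2.9
time_s: 39.38
tcp_pos: [0.5291, 0.2568, 0.0767]
ee_rot: [[0.073, -0.997, 0.002], [-0.997, -0.073, -0.0], [0.0, -0.002, -1.0]]
wrist_force: [-6.8, -2.7, 19.0]
gripper_width: 0.003
gripper_force: 9.8
```

```bash
python3 -m jog '0 0 0 30 0;0 0 0 18 0;0 18 -51 0 0;0 19 -51 0 0;0 0 0 0 0' && python3 -m jog '0 0 0 -25 0;0 0 0 -10 0;0 0 0 0 0;0 0 0 0 0' && python3 -c "
from h import *
print(r.sense()['tcp_pos'])"
```

```text
time_s: 40.0
tcp_pos: [0.5663, 0.1517, 0.1206]
ee_rot: [[0.067, -0.998, -0.0], [-0.998, -0.067, -0.0], [0.0, 0.0, -1.0]]
wrist_force: [0.2, -0.2, -0.9]
gripper_width: 0.008
gripper_force: 0.0
time_s: 40.5
tcp_pos: [0.5661, 0.1553, 0.0862]
ee_rot: [[0.072, -0.997, 0.001], [-0.997, -0.072, 0.0], [-0.0, -0.001, -1.0]]
wrist_force: [-0.1, -1.1, 0.0]
gripper_width: 0.009
gripper_force: 0.0
[0.56614373 0.1553042  0.08623212]
```

```bash
python3 -m jog '0 0 0 -3 0;0 0 10 0 0;0 1 7 0 0;0 5 7 0 0;0 0 9 0 0' && python3 -m jog '0 0 9 0 0;0 -4 6 0 0;0 -4 6 0 0;0 -4 3 0 0;0 -4 3 0 0' && python3 -m jog '0 -3 1 0 0;0 0 0 0 0;0 0 0 0 0'
python3 - <<'E'
from eye import *
ct=cap('top');save(ct,'t1.png',(75,115,215,240),4.5);print(r.sense()['tcp_pos'])
E
```

```text
time_s: 41.12
tcp_pos: [0.572, 0.1878, 0.0824]
ee_rot: [[0.071, -0.997, -0.0], [-0.997, -0.071, -0.0], [0.0, 0.0, -1.0]]
wrist_force: [0.7, -1.0, 0.3]
gripper_width: 0.007
gripper_force: 0.8
time_s: 41.75
tcp_pos: [0.5555, 0.2149, 0.0827]
ee_rot: [[0.071, -0.997, 0.0], [-0.997, -0.071, 0.0], [-0.0, -0.0, -1.0]]
wrist_force: [1.5, -0.4, -0.3]
gripper_width: 0.001
gripper_force: 0.5
time_s: 42.12
tcp_pos: [0.5524, 0.2155, 0.0824]
ee_rot: [[0.071, -0.997, -0.001], [-0.997, -0.071, -0.0], [0.0, 0.001, -1.0]]
wrist_force: [0.1, 0.2, 0.3]
gripper_width: 0.009
gripper_force: 0.0
[0.55247226 0.21544966 0.08242175]
```

```bash
python3 -m jog '0 12 -2 0 0;0 0 0 50 0;0 0 0 60 0;0 0 0 60 0;0 0 0 30 0' && python3 -m jog '0 0 -50 0 0;0 0 -50 0 0;0 0 -50 0 0;0 0 -50 0 0;0 0 0 0 0'
python3 - <<'E'
from eye import *
ct,cs=cap('top'),cap('scene')
a=cv2.resize(ct['pixels'][115:240,75:215],None,fx=3,fy=3,interpolation=3);b=cv2.resize(cs['pixels'][235:360,235:360],None,fx=3,fy=3,interpolation=3)
cv2.imwrite('pics/z1.png',np.hstack([a,b])[:,:,::-1])
E
```

```text
time_s: 42.8
tcp_pos: [0.5665, 0.2137, 0.287]
ee_rot: [[0.071, -0.997, 0.006], [-0.997, -0.071, 0.003], [-0.003, -0.006, -1.0]]
wrist_force: [-0.0, 0.1, -1.1]
gripper_width: 0.008
gripper_force: 0.0
time_s: 43.42
tcp_pos: [0.5649, 0.0103, 0.2828]
ee_rot: [[0.066, -0.998, -0.0], [-0.998, -0.066, -0.0], [0.0, 0.0, -1.0]]
wrist_force: [-1.0, 0.0, 0.1]
gripper_width: 0.005
gripper_force: 0.0
```

View pics/z1.png

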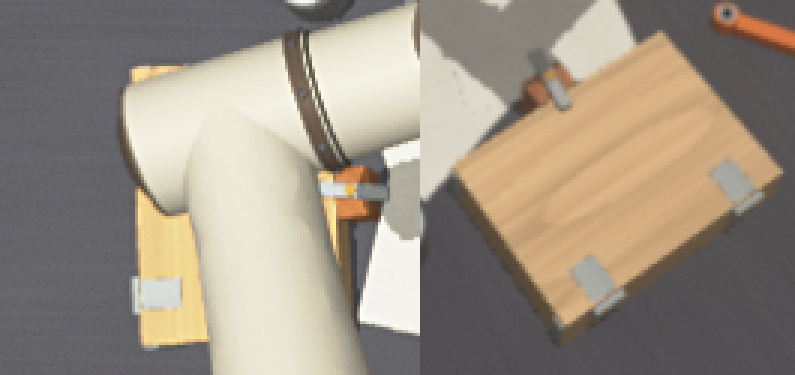

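The lid is shut and the turnbutton stands square across its edge (bar from (535,50) to (565,108)). The robot is clear, so I'll hand in.

```bash
python3 -c "
from station import r
print(r.finish_job())"
```

```text
the job is handed in; nothing more can be done
None
```

I handed the job in at about 43 s: the bushes of both links on the bench are pressed home, both links lie flat in the box, the lid is shut and the turnbutton is square across it. The hand-in printed no verdict, so these results rest on my camera views and force readings.

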